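# Comb brass spacers into the slots of a loading tray and lock the keeper

### The job

Take the hand rake from its rest and comb the four scattered brass spacers down the tray into the slots at the keeper end, so that each lies fully down in a slot of its own, side by side in parallel; move the spacers with the rake only, never with the gripper. Then lay the rake back in its rest as it was, tines on the worktop and handle in the notch, and swing the tray's keeper bar over the spacers to its stop. Leave the multimeter, the small loose circuit board and the screwdriver where they are.

Things in the scene. Friction and masses are not known exactly. Their poses are not given: they have to be found in the camera images.
- tray: Aluminium loading tray, 268 x 96 mm, fixed. Origin: centre of underside; z up, x lengthwise from slots to landing. Flat top at z = 22 mm. Landing x = -45 to 128 mm, in a channel 72 mm wide (y -36 to 36) between rails 9 mm high from x = -42; far wall, as high, from x = 128. Beyond the slots, x = -109 to -134: plain margin with the keeper. Spacers start within x = -40 to 105 mm.
- slots (a point): Centre of the slot field at the tray's surface, at tray x = -77 mm; axes as the tray. Four slots along y, one spacer each, centred at tray x = -51.5, -68.5, -85.5, -102.5 mm: 12 wide, 76 long, 9.8 deep. A spacer fully down is flush, its centre 4.8 mm below this point. Spacers pushed along the tray's -x drop into the first empty slot and slide over filled ones.
- keeper (a joint): Angle of the keeper: flat steel bar, 14 wide, 5 thick, turning about an upright pivot 1.5 mm above the surface. 0: open, across the margin, pointing to the tray's -y, its end over the tray's edge (start 0 to 0.1). Grows anticlockwise from above; 1.57, its stop: closed, pointing along the tray's +x over all slots. Stays where left; turns against 0.4 N at the knob.
- keeper_knob (a point): Centre of the keeper's upright black knob, 14 mm diameter, 24 mm high (12 above and 12 below the point), on the bar 76 mm from the pivot; the point is 49.5 mm above the worktop.
- keeper_hinge (a point): Point on the keeper's upright pivot axis, at x = -121, y = +20 mm of the tray, 23.5 mm above the worktop.
- spacer_0_c (a point): One of four identical round brass spacer sleeves: 10 mm diameter, 60 mm long, 0.03 kg; they slide and roll easily. At the start each lies on the tray's landing, skewed, up to 32 degrees off the slots' direction. The point is its centre, 5 mm above what it lies on; x runs along the sleeve, either way round.
- spacer_1_c (a point): Another of the four spacers: its centre, axes as for spacer_0_c.
- spacer_2_c (a point): Another of the four spacers: its centre, axes as for spacer_0_c.
- spacer_3_c (a point): Another of the four spacers: its centre, axes as for spacer_0_c.
- rake_grip (a point): Grip point in the middle of the rake's wooden handle, 45 mm above the tine tips. Handle 14 mm wide (y), 16 high, level, from 24 mm ahead of to 104 mm behind the point. x points along the handle to the head, z up. Rake 0.12 kg. At rest it stands level, tine tips on the worktop, handle in the notch of its rest. A fixed vice 80 mm high stands left of the tray: carry the rake well above it.
- rake_tines (a point): Middle of the row of tine tips: x = +60, y = 0, z = -45 mm from rake_grip, same axes. The head is a cross bar 64 mm wide (y) over six steel tines, 5 mm thick, 11 mm apart, pointing down: spacers cannot pass between them.
- rake_rest: Dark steel yoke, fixed, left or right of the tray. Origin on the worktop under its notch; x points to where the rake's head stands. Upright plate 4 mm thick, U notch open upward: floor 37 mm up, 24 wide, flaring above 50; prongs 63 high, 50 over all. The rake at rest has rake_grip at x = 65, y = 0, z = 45 mm here, x axes alike; 30 mm more or less along x will do.
- multimeter: Bystander: hand multimeter lying on its back, 164 x 84 x 41 mm. Origin at the centre of its underside.
- spare_board: Bystander: small loose circuit board, 42 x 60 x 14 mm. Origin at the centre of its underside.
- driver_red: Bystander: small screwdriver lying on the worktop, 150 long, 17 thick, in mm. Origin at the centre of its underside.

How it is judged:
On the way, in this order (a step that is already met when the one before it is completed fails the run):
1. all four spacers lie fully down in the slots while the keeper is still open (z of spacer_0_c in the frame of tray between 0.012 and 0.0195 m and x of spacer_0_c in the frame of tray between -0.11 and -0.044 m and angle between the x axis of each of spacer_0_c, spacer_1_c, spacer_2_c, spacer_3_c and the y axis of tray, either way round below 0.12 rad and z of spacer_1_c in the frame of tray between 0.012 and 0.0195 m and x of spacer_1_c in the frame of tray between -0.11 and -0.044 m and z of spacer_2_c in the frame of tray between 0.012 and 0.0195 m and x of spacer_2_c in the frame of tray between -0.11 and -0.044 m and z of spacer_3_c in the frame of tray between 0.012 and 0.0195 m and x of spacer_3_c in the frame of tray between -0.11 and -0.044 m and value of joint keeper below 0.5 rad), for 0.2 s.
2. the keeper is swung over the spacers to its stop (value of joint keeper above 1.42 rad), for 0.2 s.
At the end, for the whole second after the job is handed in: Every spacer lies down in a slot (centre below 19.5 mm over the tray's underside, within 0.12 rad of the slots), the keeper is at its stop (over 1.42 rad), and the rake is back in its rest: rake_grip at x 30 to 105, y within 12, z 38 to 52 mm of the rest, within 0.15 rad (z of spacer_0_c in the frame of tray between 0.012 and 0.0195 m and x of spacer_0_c in the frame of tray between -0.11 and -0.044 m and angle between the x axis of each of spacer_0_c, spacer_1_c, spacer_2_c, spacer_3_c and the y axis of tray, either way round below 0.12 rad and z of spacer_1_c in the frame of tray between 0.012 and 0.0195 m and x of spacer_1_c in the frame of tray between -0.11 and -0.044 m and z of spacer_2_c in the frame of tray between 0.012 and 0.0195 m and x of spacer_2_c in the frame of tray between -0.11 and -0.044 m and z of spacer_3_c in the frame of tray between 0.012 and 0.0195 m and x of spacer_3_c in the frame of tray between -0.11 and -0.044 m and value of joint keeper above 1.42 rad and x of rake_grip in the frame of rake_rest between 0.03 and 0.105 m and y of rake_grip in the frame of rake_rest between -0.012 and 0.012 m and z of rake_grip in the frame of rake_rest between 0.038 and 0.052 m and angle between the x axis of rake_grip and the x axis of rake_rest, either way round below 0.15 rad and angle between rake_grip's own z axis and vertical below 0.15 rad); the robot touches nothing.
It fails at once if the gripper or the arm touches a spacer (contact force between any of the fingers, the arm and spacer_0 above 0.5 N).
It fails at once if the gripper or the arm touches a spacer (contact force between any of the fingers, the arm and spacer_1 above 0.5 N).
It fails at once if the gripper or the arm touches a spacer (contact force between any of the fingers, the arm and spacer_2 above 0.5 N).
It fails at once if the gripper or the arm touches a spacer (contact force between any of the fingers, the arm and spacer_3 above 0.5 N).
It fails at once if a bystander is moved (distance of any of multimeter, spare_board, driver_red from where it was at the start of the episode above 0.03 m).
It also fails if it takes over 67 s, if anything falls off the work surface, if the arm or the gripper's body presses on something with over 40 N, if the wrist force passes 120 N, or if a joint passes its speed limit or range.

### The arm

A 7-joint arm with a two-finger parallel gripper is mounted at the origin on a cart in front of the work surface, level with it; the furniture and walls round the work are solid. World frame = base frame: x ahead of the robot, y to its left, z up, the work surface at z = 0. Lengths are in m, angles in rad, forces in N, time in s.
With the tool pointing down it reaches from about 0.425 to 0.875 m from the base axis. Payload 8.4 kg.
Tool frame: the origin (TCP) lies on the centre line of the jaws, within the pads' length; the fingertips stand bot.tip_extent ahead of it and the grasp point (between the pads) lies 6 mm ahead of it (bot.tip_extent is the distance from the TCP to the fingertips, in m); z points along the fingers, y is the line along which they close (so a half turn about z gives the same grasp; the last joint's range is limited). The gripper opens to 87 mm and grips with 3 to 60 N. Pads are 19 mm wide; open, the fingers measure 117 mm over their backs; the gripper's body (75 mm by 190 mm) begins 51 mm behind the grasp point.
Start: joints at [-1.238, 0.333, 0.04, 1.465, -0.013, 1.343, -0.059], TCP at [0.272, 0.59, 0.248] pointing down, gripper open.
Joint ranges: [-2.58, 2.58], [-0.38, 2.09], [-1.3, 1.39], [0.25, 2.4], [-1.5, 4.64], [0.08, 2.09], [-2.65, 2.65]. Speed limits (rad/s): [2.22, 2.22, 2.79, 2.79, 3.14, 3.14, 3.14].

### API

Orientations are given as a unit quaternion [w, x, y, z].
In Python, from station import bot gives the robot as it stands.
- The arm moves only by the tool step_arm, never from a script. Its argument "series" is one flat list of numbers, 6 for each row, row after row: the shift along the world's x, y, z in mm, then the turn, a rotation vector about the world's x, y, z in rad. A call has 1 to 12 rows; each row is the pose to reach, as a shift and turn from the pose commanded when the call began; what a row does not reach only later rows make up. A row lasts 1/10 s, in which the tool goes at most 50 mm and 8.59 degrees, less where a joint would pass 70% of its speed; a pose out of reach is approached as far as the arm can. A call with a gripper value outside its range is refused whole. "hand" is the gripper command: -1 is shut, 1 is fully open, values between are in proportion, set as the call begins (left out, the last holds). The fingers move at their own pace and stop on an object; "force" is the grip in N (left out, the last holds). Time passes only in rows, so rows that repeat a pose let the fingers close. It gives the time, the measured TCP pose, the force, the opening and the grip force at its end, in the units of the state.
- bot.get_state(): the state, without advancing time (a new reading comes with each control period).
- bot.get_image(name): name is "scene" or "side" or "wrist"; returns a dict with "image" (480x640x3 uint8, blue, green, red), "fx", "fy", "cx", "cy" (pixels), "R" (3x3) and "t" (3): a world point X has camera coordinates R X + t. Camera axes: x right, y down, z forward; pixel columns grow to the right and rows downward; lengths in m; the calibration is good to about 2 mm. A picture is of the moment at which its call begins. There is no depth.
- bot.sign_off(): hands the job in; it is judged then, once.
The state is a dict: "time": time; "q": joint angles; "qd": joint speeds; "effort": joint torques, N m; "position": TCP position; "tcp_rot": TCP orientation; "contact_force": force on the tool from outside, world axes, zero at the start; "wrist_torque": the same for the moment, N m; "opening": finger opening in m; "grasp_force": force on a finger pad.
Only numpy, scipy, OpenCV 4.12 (cv2) and the standard library are available. Lean on these libraries where they do the work, as an engineer would, in place of code of your own. Each camera call takes 0.05 s, during which the arm holds its last target. There are 200 camera calls.

## Working session

There is one attempt and no reset: what is moved stays moved. The work goes in short steps, Python scripts to look and compute and a tool call to move; the robot and the scene stay as the last step left them, time stands still between calls to the robot, and variables do not carry over. Pictures are saved under pics/ and viewed, at most 10 in all, crops included, and the job is handed in when it is done.

Besides the shell and the picture viewer there is one more tool, called after "Emit:" as name(argument=value, ...) on one line, values as JSON. step_arm: Moves the arm, as the interface text tells. Its arguments: {"type":"object","properties":{"series":{"type":"array"},"hand":{"type":"number"},"force":{"type":"number"}},"required":["series"]}

```bash
ls; mkdir -p pics; cat > h.py <<'E'
import numpy as np, cv2
from station import bot
def get(n,save=None):
    d=bot.get_image(n); d={k:np.array(v) if k in('R','t','image') else v for k,v in d.items()}
    if save: cv2.imwrite('pics/'+save,d['image'])
    np.save('pics/last_%s.npy'%n,d,allow_pickle=True)
    return d
def load(n): return np.load('pics/last_%s.npy'%n,allow_pickle=True).item()
def ray(d,u,v,z):
    R,t=d['R'],d['t']; c=-R.T@t
    w=R.T@np.array([(u-d['cx'])/d['fx'],(v-d['cy'])/d['fy'],1.]); return c+w*(z-c[2])/w[2]
def proj(d,X):
    p=d['R']@np.array(X)+d['t']; return p[0]/p[2]*d['fx']+d['cx'],p[1]/p[2]*d['fy']+d['cy']
E
python3 - <<'E'
from h import *
for n in('scene','side','wrist'):
    d=get(n,n+'0.png'); print(n,(-d['R'].T@d['t']).round(3),d['fx'],d['R'][2].round(2))
s=bot.get_state(); print(s['position'],s['tcp_rot'],s['time'],bot.tip_extent)
E
```

```text
pics
scene [-0.073 -0.49   0.958] 505.9453555837245 [ 0.5   0.41 -0.76]
side [ 0.203 -0.812  0.623] 505.93184462325235 [ 0.32  0.78 -0.54]
wrist [0.208 0.619 0.384] 432.26005863745286 [ 0.23 -0.11 -0.97]
[0.27188901 0.59002226 0.24683527] [-1.04066738e-04  2.14222656e-01  9.76784637e-01 -6.44618627e-04] 0.15 0.025
```

View pics/scene0.png

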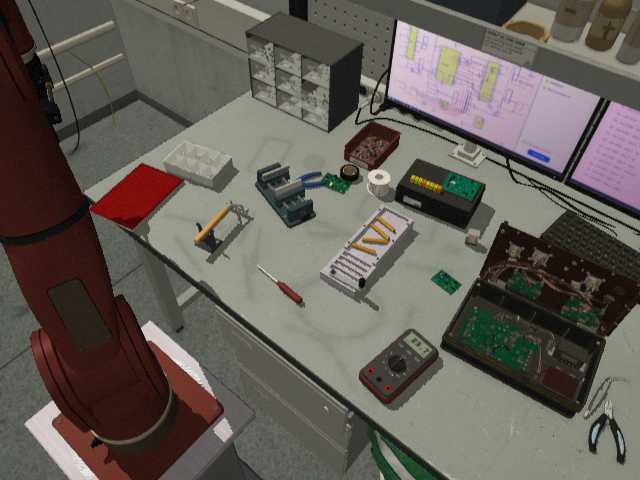

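View pics/side0.png

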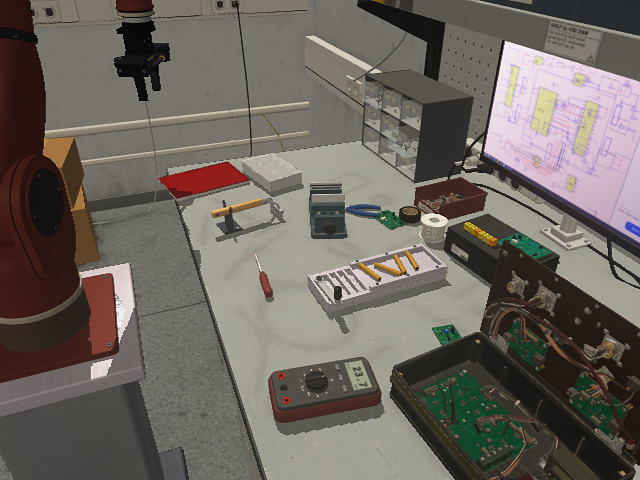

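The scene view shows the rake at (195-245, 205-245), the tray at (320-412, 208-290) with its slots at the near-left end, the keeper knob near (361,283) and four orange spacers. The vice is at (285,195).

```bash
python3 - <<'E'
from h import *
a=load('scene');b=load('side')
for n,d in(('scene',a),('side',b)):
    hsv=cv2.cvtColor(d['image'],cv2.COLOR_BGR2HSV)
    m=cv2.inRange(hsv,(10,120,100),(28,255,255))
    k,l,s,c=cv2.connectedComponentsWithStats(m)
    for i in range(1,k):
        if s[i,4]>40:
            p=np.argwhere(l==i)[:,::-1].astype(np.float32)
            r=cv2.minAreaRect(p); print(n,c[i].round(1),s[i,4],np.round(r[1],1),cv2.boxPoints(r).round(0).tolist(),ray(d,*c[i],0.027).round(3))
ca=cv2.resize(a['image'][195:300,310:425],None,fx=5,fy=5,interpolation=cv2.INTER_CUBIC)
cb=cv2.resize(a['image'][190:260,180:260],None,fx=5,fy=5,interpolation=cv2.INTER_CUBIC)
cv2.imwrite('pics/ca.png',ca)
E
```

```text
scene [531.7  28.3] 133 [47.1 13.8] [[502.0, 26.0], [506.0, 13.0], [551.0, 28.0], [546.0, 41.0]] [1.876 0.061 0.027]
scene [425.5 183. ] 209 [32.3  7.4] [[409.0, 181.0], [412.0, 174.0], [442.0, 186.0], [439.0, 192.0]] [ 0.885 -0.085  0.027]
scene [210.6 224.3] 226 [ 5.9 47.5] [[192.0, 240.0], [224.0, 204.0], [229.0, 208.0], [197.0, 244.0]] [0.412 0.242 0.027]
scene [384.8 223.5] 81 [21.6  3.6] [[375.0, 218.0], [377.0, 215.0], [394.0, 229.0], [392.0, 232.0]] [ 0.693 -0.086  0.027]
scene [376.8 236. ] 169 [22.4 19.4] [[361.0, 239.0], [372.0, 223.0], [390.0, 235.0], [380.0, 252.0]] [ 0.646 -0.094  0.027]
scene [362.7 248.2] 90 [24.3  3.8] [[351.0, 246.0], [352.0, 242.0], [375.0, 251.0], [374.0, 254.0]] [ 0.593 -0.091  0.027]
side [ 62.3 163.1] 852 [75.9 32.4] [[41.0, 140.0], [73.0, 134.0], [85.0, 209.0], [53.0, 214.0]] [0.008 0.688 0.027]
side [237.1 207.3] 332 [ 7.3 51.9] [[211.0, 211.0], [261.0, 197.0], [263.0, 204.0], [212.0, 218.0]] [0.408 0.262 0.027]
side [480.1 233.7] 303 [38.3  8.9] [[461.0, 227.0], [466.0, 220.0], [499.0, 240.0], [494.0, 248.0]] [ 0.887 -0.049  0.027]
side [410.9 258.8] 84 [19.9  4.3] [[404.0, 252.0], [407.0, 249.0], [418.0, 266.0], [414.0, 268.0]] [ 0.692 -0.08   0.027]
side [391.9 266.7] 224 [21.5 27.9] [[373.0, 263.0], [399.0, 253.0], [407.0, 273.0], [381.0, 283.0]] [ 0.642 -0.091  0.027]
side [368.7 271.1] 113 [25.2  4.4] [[357.0, 265.0], [360.0, 262.0], [380.0, 277.0], [377.0, 280.0]] [ 0.592 -0.087  0.027]
side [557.1 347.5] 83 [35.5  3.6] [[545.0, 336.0], [548.0, 333.0], [570.0, 361.0], [567.0, 363.0]] [ 0.789 -0.392  0.027]
side [607.8 347.8] 86 [15.8 13.7] [[598.0, 346.0], [609.0, 339.0], [618.0, 352.0], [607.0, 359.0]] [ 0.868 -0.422  0.027]
```

View pics/ca.png

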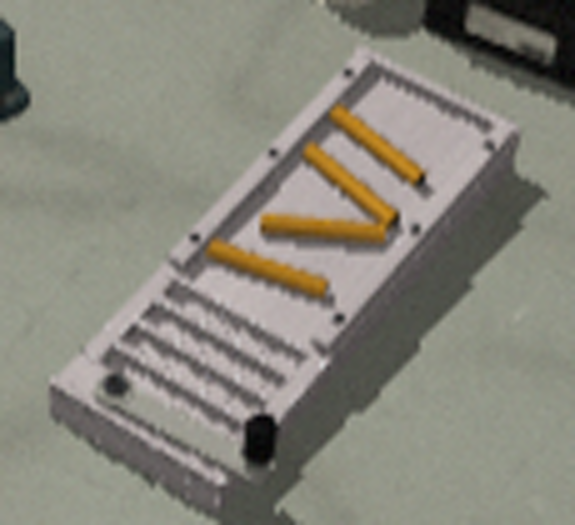

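The crop (5x, offset 310,195) shows tray corners at crop (365,48), (518,128), (220,487), (52,383); the keeper lies open from (115,385) to the knob at (260,440); the second and third spacers touch at (385,230).

```bash
cat > g.py <<'E'
from h import *
a=load('scene');b=load('side')
f=lambda u,v,z:ray(a,310+(u+.5)/5-.5,195+(v+.5)/5-.5,z)[:2]
fl,fr=f(365,48,.031),f(518,128,.031); nl,nr=f(52,383,.022),f(220,487,.022)
print('corners',fl,fr,nl,nr,'len',np.linalg.norm(fl-nl),np.linalg.norm(fr-nr),'wid',np.linalg.norm(fl-fr),np.linalg.norm(nl-nr))
C=(fl+fr+nl+nr)/4; ex=(fl+fr-nl-nr); yaw=np.arctan2(ex[1],ex[0])
w=(fl+nl-fr-nr); print('C',C,'yaw',yaw,np.arctan2(-w[0],w[1]))
E2=np.array([[np.cos(yaw),np.sin(yaw)],[-np.sin(yaw),np.cos(yaw)]])
T=lambda p:(E2@(p-C)*1000).round(1)
for n,e in(('s0',((332,110),(420,180))),('s1',((308,148),(393,220))),('s2',((263,222),(385,235))),('s3',((211,247),(325,288)))):
    p,q=f(*e[0],.028),f(*e[1],.028); print(n,T(p),T(q),np.linalg.norm(p-q))
print('knob',T(f(261,420,.061)),'hinge',T(f(115,385,.028)))
# rake from stereo
def tri(pa,pb):
    A=[];B=[]
    for d,p in((a,pa),(b,pb)):
        x=(p[0]-d['cx'])/d['fx'];y=(p[1]-d['cy'])/d['fy'];R,t=d['R'],d['t']
        A+=[R[0]-x*R[2],R[1]-y*R[2]];B+=[x*t[2]-t[0],y*t[2]-t[1]]
    return np.linalg.lstsq(np.array(A),np.array(B),rcond=None)[0]
print('rake handle',tri((194.5,242),(211.5,214.5)),tri((226.5,206),(262,200.5)),tri((210.6,224.3),(237.1,207.3)))
for p in((194.5,242),(226.5,206),(210.6,224.3)):print(ray(a,*p,.05))
for p in((211.5,214.5),(262,200.5),(237.1,207.3)):print(ray(b,*p,.05))
E
python3 g.py
```

```text
corners [ 0.741237   -0.04479679] [ 0.74486421 -0.13520163] [ 0.47753519 -0.05439929] [ 0.48126699 -0.14872245] len 0.26387657715008483 0.2639437571590952 wid 0.09047757149178041 0.09439695497907062
C [ 0.61122585 -0.09578004] yaw 0.04382428830702146 0.03981597980111836
s0 [87.7 36.2] [ 74.6 -23.7] 0.061283809463879735
s1 [58.6 31.6] [ 44.4 -26.9] 0.06021878949045784
s2 [ 4.7 22.3] [ 33.9 -28.9] 0.058954261883282455
s3 [-23.7  33.2] [-11.5 -24. ] 0.0584806945405151
knob [-115.7  -54.5] hinge [-118.7   21. ]
rake handle [0.33898545 0.21376705 0.04669447] [0.4671838  0.24144266 0.04626851] [0.40146086 0.22662912 0.04663909]
[0.33728488 0.21109712 0.05      ]
[0.46704084 0.23948136 0.05      ]
[0.3996148  0.22393489 0.05      ]
[0.33838587 0.20810709 0.05      ]
[0.46355626 0.23255101 0.05      ]
[0.40038905 0.22067667 0.05      ]
```

Emit:
step_arm(series=[42,-90,-10,0,0,0.15,84,-180,-20,0,0,0.3,125,-270,-30,0,0,0.45,167,-358,-40,0,0,0.6,167,-358,-58,0,0,0.646,167,-358,-58,0,0,0.646,167,-358,-58,0,0,0.646,167,-358,-58,0,0,0.646,167,-358,-58,0,0,0.646,167,-358,-58,0,0,0.646], hand=0.2)

```text
time: 1.15
position: [0.4393, 0.2312, 0.1894]
tcp_rot: [-0.0, -0.105, 0.994, -0.0]
contact_force: [0.5, 1.0, 0.9]
opening: 0.0521
grasp_force: 0.0
```

```bash
python3 - <<'E'
from h import *
s=bot.get_state(); print(s['time'],s['position'],s['tcp_rot'],s['q'])
d=get('wrist','w1.png'); print(-d['R'].T@d['t'])
hsv=cv2.cvtColor(d['image'],cv2.COLOR_BGR2HSV)
m=cv2.inRange(hsv,(10,100,80),(28,255,255))
k,l,st,c=cv2.connectedComponentsWithStats(m)
for i in range(1,k):
    if st[i,4]>300:
        p=np.argwhere(l==i)[:,::-1].astype(np.float32)
        r=cv2.minAreaRect(p); print(c[i],st[i],[ray(d,*q,.053)[:2].round(4).tolist() for q in cv2.boxPoints(r)])
E
```

```text
1.15 [0.43927449 0.23119397 0.18935009] [-2.46026638e-04 -1.05400363e-01  9.94429838e-01 -2.90448491e-05] [-0.77621215  0.05851535  0.21056132  1.91682789 -0.01346784  1.16803831
  1.22127347]
[0.37037841 0.21606921 0.32649031]
[328.60331384 170.93664717] [ 316   75   27  198 4104] [[0.4642, 0.2331], [0.3426, 0.2094], [0.34, 0.2229], [0.4613, 0.2483]]
[158.03501401 335.73529412] [150 299  22  76 714] [[0.5641, 0.1324], [0.5059, 0.1286], [0.5039, 0.1412], [0.5621, 0.1456]]
[479.10071942 336.40107914] [ 461  299   30   76 1112] [[0.4633, 0.3332], [0.4577, 0.3506], [0.512, 0.373], [0.5179, 0.3547]]
[427.56180035 402.15487594] [ 178  389  462   24 8665] [[0.5722, 0.1547], [0.5024, 0.4796], [0.5204, 0.4872], [0.5914, 0.1571]]
```

View pics/w1.png

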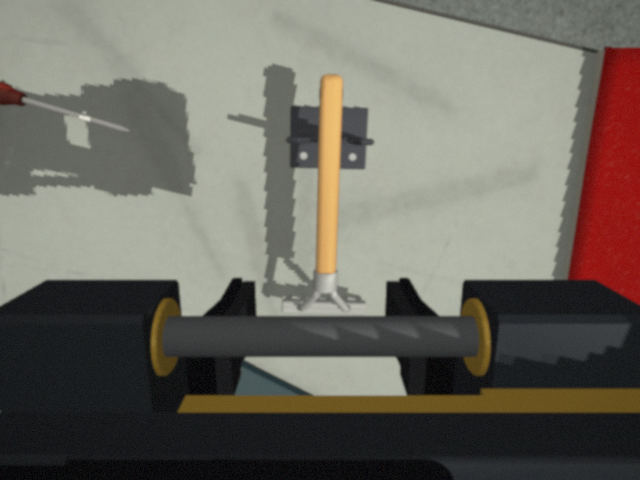

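The wrist view shows the handle running from (332,75) to (327,270) with the head just ahead of the fingers, and the rest plate at (330,140). The rake is aligned with the tool and off-centre by about 5 mm.

Emit:
step_arm(series=[2,5,-40,0,0,0,2,5,-80,0,0,0,2,5,-115,0,0,0,2,5,-138,0,0,0,2,5,-138,0,0,0,2,5,-138,0,0,0])

```text
time: 1.8
position: [0.4407, 0.2387, 0.0521]
tcp_rot: [-0.0, -0.108, 0.994, 0.0]
contact_force: [0.8, 0.5, 1.2]
opening: 0.0522
grasp_force: 0.0
```

Emit:
step_arm(series=[0,0,0,0,0,0,0,0,0,0,0,0,0,0,0,0,0,0,0,0,0,0,0,0,0,0,0,0,0,0,0,0,0,0,0,0,0,0,0,0,0,0,0,0,0,0,0,0], hand=-1, force=50)

```text
time: 2.6
position: [0.4412, 0.2373, 0.0517]
tcp_rot: [0.0, -0.107, 0.994, -0.0]
contact_force: [0.1, -0.4, 2.3]
opening: 0.0131
grasp_force: 50.0
```

Emit:
step_arm(series=[0,0,50,0,0,0,0,0,100,0,0,0,0,0,150,0,0,0,25,-40,180,0,0,0,50,-80,180,0,0,-0.04,75,-120,180,0,0,-0.08,100,-160,180,0,0,-0.12,125,-200,180,0,0,-0.15,150,-240,180,0,0,-0.172,185,-285,180,0,0,-0.172,215,-331,180,0,0,-0.172,215,-331,180,0,0,-0.172])

```text
time: 3.8
position: [0.6569, -0.1, 0.2305]
tcp_rot: [-0.0, -0.018, 1.0, -0.002]
contact_force: [-0.4, -0.1, -2.2]
opening: 0.0133
grasp_force: 50.0
```

Emit:
step_arm(series=[0,0,-50,0,0,0,0,0,-90,0,0,0,0,0,-90,0,0,0,0,0,-90,0,0,0,0,0,-90,0,0,0])

```text
time: 4.3
position: [0.6573, -0.0937, 0.1442]
tcp_rot: [0.002, -0.021, 1.0, -0.0]
contact_force: [0.2, -0.2, -1.1]
opening: 0.0136
grasp_force: 50.0
```

```bash
python3 - <<'E'
from h import *
s=bot.get_state(); print(s['time'],s['position'],s['tcp_rot'],s['opening'])
a=get('scene');b=get('side');w=get('wrist')
R=lambda im,f:cv2.resize(im,None,fx=f,fy=f,interpolation=cv2.INTER_CUBIC)
o=np.hstack([R(a['image'][170:300,300:430],3),R(b['image'][190:320,300:460],3)[:,:480]])[:, :800]
cv2.imwrite('pics/c2.png',o); cv2.imwrite('pics/w2.png',w['image'])
E
```

```text
4.3 [ 0.65731295 -0.09373404  0.14422522] [ 1.64379383e-03 -2.12035749e-02  9.99773816e-01 -1.49225216e-04] 0.01355203950803486
```

View pics/c2.png

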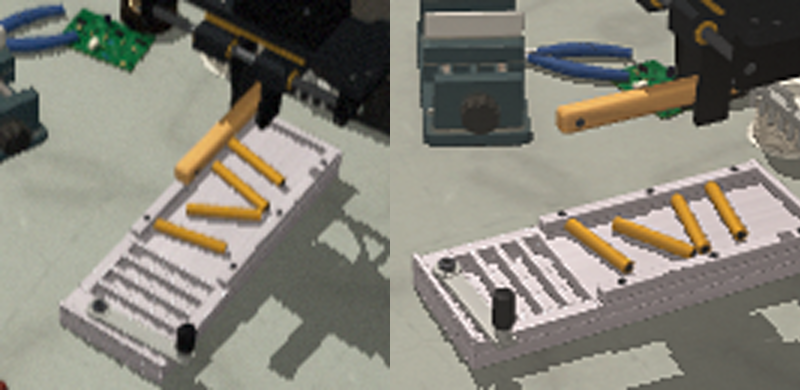

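View pics/w2.png

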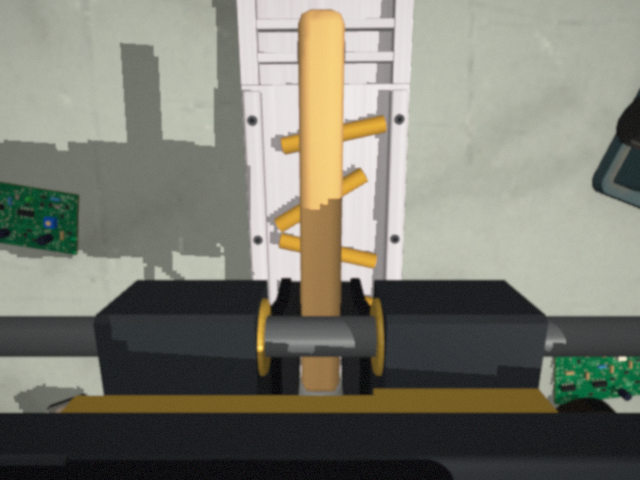

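The wrist view shows the rake centred over the tray: rail screws at (252,120), (258,240), (399,119), (394,239), and the rail start at row 86.

```bash
python3 - <<'E'
from h import *
w=load('wrist')
P={k:ray(w,*k,.031)[:2] for k in((252,120),(258,240),(399,119),(394,239))}
p=list(P.values()); m1=(p[0]+p[2])/2; m2=(p[1]+p[3])/2; e=m2-m1
print(p,m1,m2,'wid',np.linalg.norm(p[0]-p[2]),'yaw',np.arctan2(e[1],e[0]), np.arctan2(-(p[3]-p[1])[0]*1,(p[3]-p[1])[1]))
yaw=np.arctan2(e[1],e[0]);n=np.array([-np.sin(yaw),np.cos(yaw)])
for c in((.6112,-.0958),(.6573,-.0937),(.7161,-.0914)): print('lateral off centreline',c,(np.array(c)-m1)@n)
for q in((246,86),(409,86)): print('rail start',ray(w,*q,.031)[:2], (ray(w,*q,.031)[:2]-[.6112,-.0958])@[.999,.042])
E
```

```text
[array([ 0.58675127, -0.13522898]), array([ 0.65602362, -0.13149344]), array([ 0.58267868, -0.05336168]), array([ 0.6518911, -0.0500798])] [ 0.58471497 -0.09429533] [ 0.65395736 -0.09078662] wid 0.0819685389322384 yaw 0.05062954755510619 0.05071604087272038
lateral off centreline (0.6112, -0.0958) -0.0028430939624313387
lateral off centreline (0.6573, -0.0937) -0.0030788100232313253
lateral off centreline (0.7161, -0.0914) -0.003757502949780222
rail start [ 0.56894817 -0.1385441 ] -0.04400482630550277
rail start [ 0.56510133 -0.04947204] -0.044106797069428064
```

Emit:
step_arm(series=[-1,2,-30,0,0,0.005,-1,2,-50,0,0,0.005,-1,2,-62,0,0,0.005,-1,2,-65,0,0,0.005,-1,2,-65,0,0,0.005,-1,2,-65,0,0,0.005])

```text
time: 5.05
position: [0.6558, -0.092, 0.0779]
tcp_rot: [0.001, -0.023, 1.0, -0.0]
contact_force: [1.0, -0.3, -0.1]
opening: 0.0133
grasp_force: 50.0
```

Emit:
step_arm(series=[0,0,-1,0,0,0,0,0,-2,0,0,0,0,0,-2.5,0,0,0,0,0,-3,0,0,0,0,0,-3,0,0,0])

```text
time: 5.55
position: [0.6551, -0.0917, 0.0736]
tcp_rot: [0.0, -0.024, 1.0, -0.0]
contact_force: [0.1, 0.6, -0.5]
opening: 0.0135
grasp_force: 50.0
```

Emit:
step_arm(series=[0,0,-1,0,0,0,0,0,-2,0,0,0,0,0,-2,0,0,0,0,0,-2,0,0,0])

```text
time: 5.95
position: [0.6552, -0.0919, 0.0724]
tcp_rot: [0.0, -0.023, 1.0, 0.0]
contact_force: [-4.2, -0.6, 7.2]
opening: 0.0136
grasp_force: 50.0
```

Tips touch the landing at TCP z of about 0.073; lift 3.5 mm and pull.

Emit:
step_arm(series=[0,0,3.5,0,0,0,-4,-0.2,3.5,0,0,0,-8,-0.4,3.5,0,0,0,-12,-0.6,3.5,0,0,0,-16,-0.8,3.5,0,0,0,-20,-1,3.5,0,0,0,-24,-1.1,3.5,0,0,0,-28,-1.3,3.5,0,0,0,-32,-1.5,3.5,0,0,0,-36,-1.7,3.5,0,0,0,-40,-1.9,3.5,0,0,0,-44,-2.1,3.5,0,0,0])

```text
time: 7.15
position: [0.6107, -0.0938, 0.0751]
tcp_rot: [0.0, -0.024, 1.0, -0.0]
contact_force: [-0.5, -0.4, -1.4]
opening: 0.0139
grasp_force: 50.0
```

Emit:
step_arm(series=[-3,-0.1,0,0,0,0,-6,-0.3,0,0,0,0,-9,-0.4,0,0,0,0,-12,-0.6,0,0,0,0,-15,-0.7,0,0,0,0,-18,-0.8,0,0,0,0,-21,-1,0,0,0,0,-24,-1.1,0,0,0,0,-27,-1.3,0,0,0,0,-30,-1.4,0,0,0,0])

```text
time: 8.15
position: [0.5808, -0.0952, 0.0751]
tcp_rot: [-0.0, -0.024, 1.0, -0.0]
contact_force: [0.6, 0.9, -0.6]
opening: 0.0134
grasp_force: 50.0
```

```bash
cat > pic.py <<'E'
import sys
from h import *
s=bot.get_state(); print(s['time'],s['position'],s['tcp_rot'],s['contact_force'])
a=get('scene');b=get('side');w=get('wrist')
R=lambda im,f:cv2.resize(im,None,fx=f,fy=f,interpolation=cv2.INTER_CUBIC)
top=R(a['image'][195:300,305:425],3.3)[:340,:396]; t2=R(b['image'][230:320,300:450],2.65)[:236,:397]
c=np.zeros((600,800,3),np.uint8); c[:top.shape[0],:top.shape[1]]=top; c[350:350+t2.shape[0],:t2.shape[1]]=t2
ww=R(w['image'][0:300,180:460],1.4)[:,:392]; c[:ww.shape[0],405:405+ww.shape[1]]=ww
cv2.imwrite('pics/'+sys.argv[1],c)
E
python3 pic.py c3.png
```

```text
8.15 [ 0.58075406 -0.09521056  0.075051  ] [-1.33988032e-05 -2.35693276e-02  9.99722205e-01 -1.41687528e-05] [ 0.64712531  0.94319345 -0.62406227]
```

View pics/c3.png

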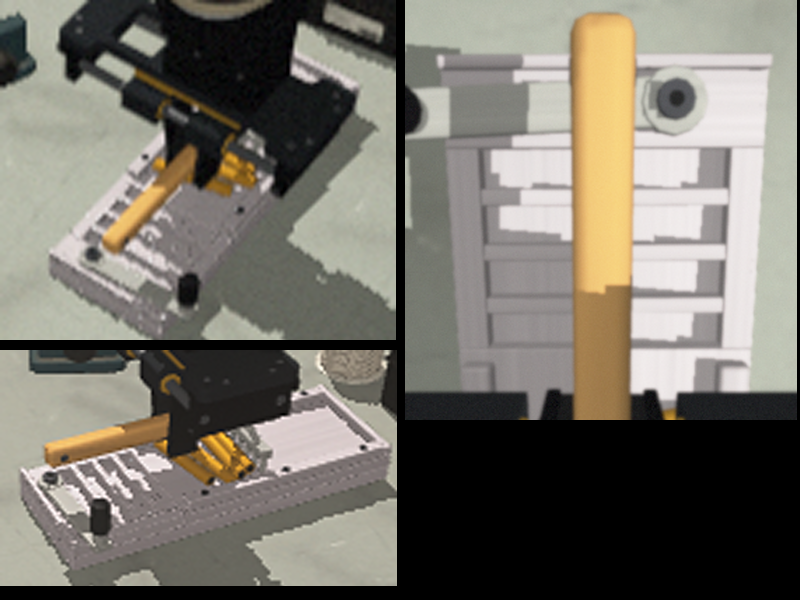

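Spacers are gathered ahead of the tines and being squared (bottom-left panel, cluster near (230,455)); the slots are still empty. Continue slowly.

Emit:
step_arm(series=[-2,-0.1,0,0,0,0,-4,-0.2,0,0,0,0,-6,-0.3,0,0,0,0,-8,-0.4,0,0,0,0,-10,-0.5,0,0,0,0,-12,-0.6,0,0,0,0,-14,-0.7,0,0,0,0,-16,-0.8,0,0,0,0,-18,-0.9,0,0,0,0,-20,-1,0,0,0,0,-22,-1.1,0,0,0,0,-24,-1.2,0,0,0,0])

```text
time: 9.5
position: [0.5569, -0.0964, 0.0751]
tcp_rot: [0.0, -0.024, 1.0, -0.0]
contact_force: [0.7, 0.1, -1.7]
opening: 0.0132
grasp_force: 50.0
```

Emit:
step_arm(series=[-2,-0.1,0,0,0,0,-4,-0.2,0,0,0,0,-6,-0.3,0,0,0,0,-8,-0.4,0,0,0,0,-10,-0.5,0,0,0,0,-12,-0.6,0,0,0,0,-14,-0.7,0,0,0,0,-16,-0.8,0,0,0,0,-18,-0.9,0,0,0,0,-20,-1,0,0,0,0,-22,-1.1,0,0,0,0,-24,-1.2,0,0,0,0])

```text
time: 10.7
position: [0.5329, -0.0976, 0.0751]
tcp_rot: [0.0, -0.024, 1.0, -0.0]
contact_force: [-0.0, -0.7, -0.8]
opening: 0.0135
grasp_force: 50.0
```

```bash
cat > m.py <<'E'
# spacer blobs in each view as tray coords
from h import *
C=np.array([.610,-.0935]);y=.047;E=np.array([[np.cos(y),np.sin(y)],[-np.sin(y),np.cos(y)]])
def blobs(views=('side','wrist'),z=.024):
  for n in views:
    d=get(n); h=cv2.cvtColor(d['image'],cv2.COLOR_BGR2HSV); m=cv2.inRange(h,(10,110,60),(28,255,255))
    k,l,s,c=cv2.connectedComponentsWithStats(m)
    for i in range(1,k):
      if s[i,4]<15: continue
      r=cv2.minAreaRect(np.argwhere(l==i)[:,::-1].astype(np.float32)); b=cv2.boxPoints(r)
      e=[(b[0]+b[1])/2,(b[2]+b[3])/2] if np.linalg.norm(b[0]-b[1])<np.linalg.norm(b[1]-b[2]) else [(b[1]+b[2])/2,(b[3]+b[0])/2]
      t=[(E@(ray(d,*p,z)[:2]-C)*1000).round(0).tolist() for p in e]
      if abs(t[0][0])<140 and abs(t[0][1])<60: print(n,c[i].round(0),s[i,4],'thick px',round(min(r[1]),1),t)
E
python3 -c "
from m import *
blobs()"
```

```text
side [317. 270.] 438 thick px 9.0 [[-53.0, 56.0], [-161.0, 56.0]]
side [363. 275.] 265 thick px 12.9 [[-32.0, 36.0], [-32.0, -28.0]]
side [356. 282.] 67 thick px 3.5 [[-55.0, 16.0], [-55.0, -37.0]]
wrist [262. 337.] 746 thick px 13.7 [[-70.0, -27.0], [-29.0, -29.0]]
wrist [378. 337.] 744 thick px 13.7 [[-70.0, 25.0], [-29.0, 28.0]]
wrist [320. 372.] 1343 thick px 34.0 [[-30.0, 10.0], [-30.0, -11.0]]
```

The side mask shows one spacer already in the first slot (x ≈ -52) and the rest squared on the landing. Continue.

Emit:
step_arm(series=[-2,-0.1,0,0,0,0,-4,-0.2,0,0,0,0,-6,-0.3,0,0,0,0,-8,-0.4,0,0,0,0,-10,-0.5,0,0,0,0,-12,-0.6,0,0,0,0,-14,-0.7,0,0,0,0,-16,-0.8,0,0,0,0,-18,-0.9,0,0,0,0,-20,-1,0,0,0,0,-22,-1.1,0,0,0,0,-24,-1.2,0,0,0,0])

```text
time: 12.0
position: [0.5088, -0.0988, 0.075]
tcp_rot: [-0.0, -0.024, 1.0, -0.0]
contact_force: [0.7, 0.7, -1.3]
opening: 0.0135
grasp_force: 50.0
```

Emit:
step_arm(series=[-2,-0.1,0,0,0,0,-4,-0.2,0,0,0,0,-6,-0.3,0,0,0,0,-8,-0.4,0,0,0,0,-10,-0.5,0,0,0,0,-12,-0.6,0,0,0,0,-14,-0.7,0,0,0,0,-16,-0.8,0,0,0,0,-18,-0.9,0,0,0,0,-20,-1,0,0,0,0,-22,-1.1,0,0,0,0,-24,-1.2,0,0,0,0])

```text
time: 13.2
position: [0.4848, -0.1, 0.075]
tcp_rot: [-0.0, -0.024, 1.0, -0.0]
contact_force: [0.2, 0.6, -1.7]
opening: 0.0133
grasp_force: 50.0
```

```bash
python3 -c "
from m import *
blobs(('side','scene','wrist'))"
```

```text
side [293. 276.] 463 thick px 9.2 [[-107.0, 55.0], [-213.0, 57.0]]
side [347. 281.] 109 thick px 4.8 [[-72.0, 31.0], [-71.0, -40.0]]
side [339. 284.] 77 thick px 3.8 [[-89.0, 30.0], [-89.0, -36.0]]
side [360. 286.] 24 thick px 2.8 [[-55.0, -15.0], [-54.0, -36.0]]
scene [356. 266.] 38 thick px 4.5 [[-71.0, -3.0], [-69.0, -22.0]]
scene [351. 270.] 35 thick px 6.1 [[-79.0, 5.0], [-95.0, -28.0]]
scene [325. 283.] 283 thick px 7.2 [[-97.0, 16.0], [-205.0, 16.0]]
wrist [262. 337.] 743 thick px 14.2 [[-117.0, -27.0], [-77.0, -30.0]]
wrist [378. 337.] 752 thick px 13.7 [[-117.0, 25.0], [-77.0, 28.0]]
wrist [320. 372.] 1229 thick px 33.0 [[-78.0, -11.0], [-78.0, 10.0]]
```

Emit:
step_arm(series=[-2,-0.1,0,0,0,0,-4,-0.2,0,0,0,0,-6,-0.3,0,0,0,0,-8,-0.4,0,0,0,0,-10,-0.5,0,0,0,0,-12,-0.6,0,0,0,0,-14,-0.7,0,0,0,0,-16,-0.8,0,0,0,0,-18,-0.9,0,0,0,0,-20,-1,0,0,0,0,-22,-1.1,0,0,0,0,-24,-1.2,0,0,0,0])

```text
time: 14.55
position: [0.4608, -0.1012, 0.075]
tcp_rot: [-0.0, -0.024, 1.0, -0.0]
contact_force: [-0.1, -0.2, -1.4]
opening: 0.0133
grasp_force: 50.0
```

Emit:
step_arm(series=[-2,-0.1,0,0,0,0,-4,-0.2,0,0,0,0,-6,-0.3,0,0,0,0,-8,-0.4,0,0,0,0,-10,-0.5,0,0,0,0,-10,-0.5,0,0,0,0,-10,-0.5,0,0,0,0])

```text
time: 15.25
position: [0.451, -0.1017, 0.0751]
tcp_rot: [0.0, -0.024, 1.0, -0.0]
contact_force: [0.4, -0.0, -1.0]
opening: 0.0136
grasp_force: 50.0
```

Emit:
step_arm(series=[3,0.1,10,0,0,0,3,0,50,0,0,0,3,0,100,0,0,0,10,20,150,0,0,0,10,60,170,0,0,0.03,10,100,170,0,0,0.06,5,140,170,0,0,0.09,0,180,170,0,0,0.12,0,220,170,0,0,0.14,0,220,170,0,0,0.14,0,220,170,0,0,0.14])

```text
time: 16.35
position: [0.4511, 0.1189, 0.2456]
tcp_rot: [0.0, -0.094, 0.996, -0.0]
contact_force: [0.4, -1.3, -0.9]
opening: 0.0134
grasp_force: 50.0
```

```bash
python3 -c "
from m import *
blobs(('side','scene'),.022)
s=bot.get_state(); print(s['time'],s['position'],s['tcp_rot'])
a=load('scene')['image'];b=load('side')['image']
R=lambda im,f:cv2.resize(im,None,fx=f,fy=f,interpolation=cv2.INTER_CUBIC)
o=np.hstack([R(a[240:300,310:380],5)[:,:350],R(b[240:315,300:390],4)[:300,:360]]);cv2.imwrite('pics/c4.png',o)"
```

```text
side [355. 280.] 73 thick px 3.1 [[-54.0, 29.0], [-53.0, -35.0]]
side [329. 283.] 65 thick px 3.8 [[-105.0, 37.0], [-105.0, -17.0]]
side [339. 284.] 76 thick px 3.8 [[-88.0, 32.0], [-88.0, -34.0]]
side [348. 283.] 73 thick px 3.2 [[-71.0, 24.0], [-70.0, -36.0]]
scene [357. 260.] 67 thick px 2.7 [[-52.0, 27.0], [-52.0, -33.0]]
scene [354. 266.] 70 thick px 2.8 [[-69.0, 22.0], [-69.0, -37.0]]
scene [347. 269.] 70 thick px 2.7 [[-86.0, 29.0], [-86.0, -30.0]]
scene [342. 272.] 68 thick px 2.7 [[-103.0, 34.0], [-103.0, -27.0]]
16.45 [0.45132023 0.11727726 0.24545348] [ 1.66805556e-04 -9.27135114e-02  9.95692800e-01 -1.60683974e-04]
```

View pics/c4.png

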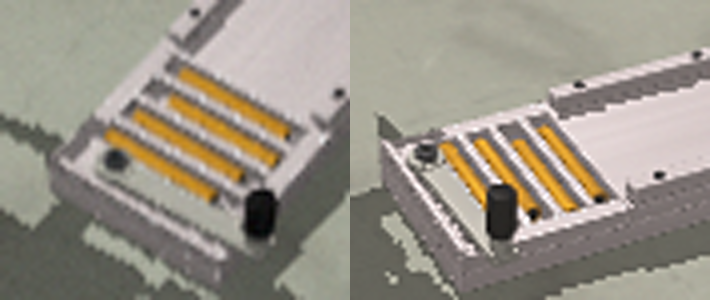

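All four spacers lie flush in the slots (x = -52, -69, -86, -103, parallel) and the keeper is open. Return the rake.

Emit:
step_arm(series=[-3,40,0,0,0,0.01,-6,80,0,0,0,0.02,-10,120,0,0,0,0.029,-10,120,-45,0,0,0.029,-10,120,-90,0,0,0.029,-10,120,-120,0,0,0.029,-10,120,-150,0,0,0.029,-10,120,-150,0,0,0.029,-10,120,-150,0,0,0.029])

```text
time: 17.35
position: [0.4416, 0.2375, 0.0958]
tcp_rot: [-0.0, -0.107, 0.994, -0.0]
contact_force: [0.2, 0.1, -1.0]
opening: 0.0138
grasp_force: 50.0
```

Emit:
step_arm(series=[0,0,-20,0,0,0,0,0,-34,0,0,0,0,0,-40,0,0,0,0,0,-42,0,0,0,0,0,-43.5,0,0,0,0,0,-43.5,0,0,0,0,0,-43.5,0,0,0])

```text
time: 18.05
position: [0.4414, 0.2385, 0.0522]
tcp_rot: [0.0, -0.108, 0.994, 0.0]
contact_force: [0.6, -0.1, -0.3]
opening: 0.0131
grasp_force: 50.0
```

Emit:
step_arm(series=[0,0,0,0,0,0,0,0,0,0,0,0,0,0,0,0,0,0,0,0,0,0,0,0,0,0,0,0,0,0], hand=0.1)

```text
time: 18.55
position: [0.441, 0.2383, 0.0516]
tcp_rot: [0.0, -0.108, 0.994, -0.0]
contact_force: [0.8, -0.7, 0.2]
opening: 0.0439
grasp_force: 0.0
```

Emit:
step_arm(series=[0,0,20,0,0,0,0,0,60,0,0,0,0,0,110,0,0,0,0,0,140,0,0,0,0,0,140,0,0,0,0,0,140,0,0,0])

```text
time: 19.15
position: [0.4412, 0.2385, 0.1919]
tcp_rot: [0.001, -0.108, 0.994, 0.0]
contact_force: [-0.0, 0.1, -1.5]
opening: 0.0475
grasp_force: 0.0
```

```bash
python3 - <<'E'
from h import *
d=get('wrist')
hsv=cv2.cvtColor(d['image'],cv2.COLOR_BGR2HSV)
m=cv2.inRange(hsv,(10,100,80),(28,255,255)); m[285:]=0
k,l,st,c=cv2.connectedComponentsWithStats(m)
for i in range(1,k):
    if st[i,4]>300:
        r=cv2.minAreaRect(np.argwhere(l==i)[:,::-1].astype(np.float32)); print([ray(d,*q,.053)[:2].round(4).tolist() for q in cv2.boxPoints(r)])
# side-view handle before/after
b=get('side')
m=cv2.inRange(cv2.cvtColor(b['image'],cv2.COLOR_BGR2HSV),(10,120,100),(28,255,255))
k,l,st,c=cv2.connectedComponentsWithStats(m)
print([ (c[i].round(1),st[i,4]) for i in range(1,k) if st[i,4]>150])
C=np.array([.610,-.0935]);y=.047;R=np.array([[np.cos(y),-np.sin(y)],[np.sin(y),np.cos(y)]])
H=C+R@[-.121,.020]
a=load('scene'); K=ray(a,310+261/5-.4,195+420/5-.4,.061)[:2]
print('hinge',H,'knob',K,'ang',np.arctan2(*(K-H)[::-1])-y+np.pi/2,'r',np.linalg.norm(K-H))
for t in np.linspace(0,1.57,9): 
    print(t.round(2),(H+R@(.076*np.array([np.sin(t),-np.cos(t)]))).round(4))
E
```

```text
[[0.3428, 0.2098], [0.34, 0.2226], [0.4609, 0.2501], [0.4641, 0.2356]]
[(array([ 55.8, 152.8]), np.int32(797)), (array([ 84. , 232.5]), np.int32(935)), (array([236.8, 207. ]), np.int32(334)), (array([480. , 233.7]), np.int32(308))]
hinge [ 0.48819397 -0.07920699] knob [ 0.49805447 -0.15530222] ang 0.0818630269989633 r 0.0767314395271167
0.0 [ 0.4918 -0.1551]
0.2 [ 0.5065 -0.153 ]
0.39 [ 0.5205 -0.148 ]
0.59 [ 0.5333 -0.1404]
0.78 [ 0.5444 -0.1304]
0.98 [ 0.5533 -0.1184]
1.18 [ 0.5597 -0.105 ]
1.37 [ 0.5633 -0.0906]
1.57 [ 0.5641 -0.0757]
```

Emit:
step_arm(series=[5,-33,0,0,0,-0.138,10,-66,0,0,0,-0.276,14,-98,0,0,0,-0.414,19,-131,0,0,0,-0.552,24,-164,0,0,0,-0.69,28,-196,0,0,0,-0.828,33,-229,0,0,0,-0.966,38,-262,0,0,0,-1.104,43,-295,0,0,0,-1.242,48,-328,0,0,0,-1.38,52,-360,0,0,0,-1.518,57,-393,0,0,0,-1.656], hand=-0.36)

```text
time: 20.45
position: [0.4972, -0.1558, 0.1901]
tcp_rot: [-0.001, 0.661, 0.75, -0.001]
contact_force: [0.5, 0.6, 0.3]
opening: 0.028
grasp_force: 0.0
```

Emit:
step_arm(series=[0,0,-30,0,0,0,0,0,-30,0,0,0,0,0,-30,0,0,0,0,0,-30,0,0,0])

```text
time: 20.85
position: [0.4983, -0.1539, 0.162]
tcp_rot: [-0.0, 0.659, 0.752, 0.0]
contact_force: [0.1, 0.8, 0.1]
opening: 0.0279
grasp_force: 0.0
```

```bash
python3 - <<'E'
from h import *
s=bot.get_state(); print(s['time'],s['position'],s['tcp_rot'],s['opening'],s['q'])
d=get('wrist','w5.png'); print(proj(d,s['position']+np.array([0,0,-.025])), 'expected knob top px',proj(d,[.498,-.155,.0615]))
a=get('side'); 
R=lambda im,f:cv2.resize(im,None,fx=f,fy=f,interpolation=cv2.INTER_CUBIC)
o=np.hstack([R(d['image'],.625),R(a['image'][210:320,270:410],2.72)[:300,:381]]); cv2.imwrite('pics/c5.png',o)
E
```

```text
20.85 [ 0.49826473 -0.15390435  0.16201567] [-8.41052340e-05  6.58681163e-01  7.52422167e-01  2.37713714e-05] 0.02792665145415616 [-0.31039047  0.14360182  0.57460209  1.90862631 -0.08691323  1.11381033
  0.43060664]
(np.float64(321.72668938743107), np.float64(302.47382643256196)) expected knob top px (np.float64(320.4831125691229), np.float64(251.77134889020093))Traceback (most recent call last):
  File "<stdin>", line 6, in <module>
    return _nx.concatenate(arrs, 1, dtype=dtype, casting=casting)
           ~~~~~~~~~~~~~~~^^^^^^^^^^^^^^^^^^^^^^^^^^^^^^^^^^^^^^^
ValueError: all the input array dimensions except for the concatenation axis must match exactly, but along dimension 0, the array at index 0 has size 300 and the array at index 1 has size 299
```

View pics/w5.png

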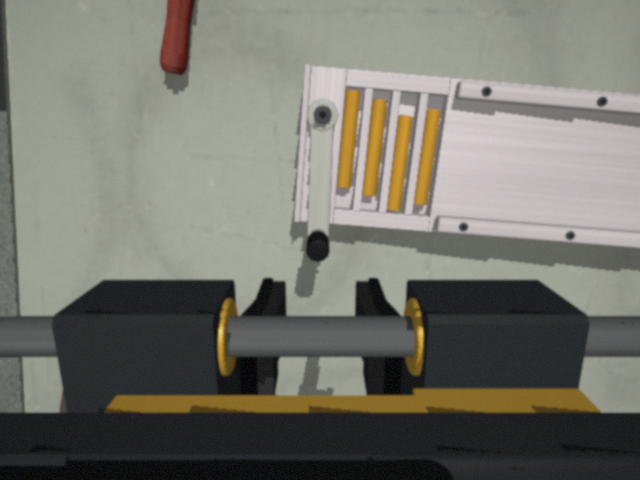

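The wrist view shows the knob at (317,246), 1-2 mm from expected and between the jaws' line, and all four spacers in their slots. Lower over the knob.

Emit:
step_arm(series=[0,1,-45,0,0,0,0,1,-80,0,0,0,0,1,-95,0,0,0,0,1,-95,0,0,0,0,1,-95,0,0,0])

```text
time: 21.45
position: [0.4986, -0.1536, 0.0675]
tcp_rot: [0.0, 0.659, 0.752, 0.0]
contact_force: [0.6, 0.2, 0.7]
opening: 0.0276
grasp_force: 0.0
```

```bash
python3 -c "
import numpy as np
y=.047
P=lambda t:76*np.array([np.sin(t+y),-np.cos(t+y)])
for t in np.arange(.18,1.69,.1): print(round(t-.08,2),(P(t)-P(.08)).round(1))"
```

```text
0.1 [7.5 1.3]
0.2 [14.8  3.4]
0.3 [21.8  6.2]
0.4 [28.6  9.7]
0.5 [35.  13.8]
0.6 [40.9 18.6]
0.7 [46.3 23.9]
0.8 [51.2 29.8]
0.9 [55.4 36.1]
1.0 [59.  42.8]
1.1 [61.9 49.8]
1.2 [64.1 57. ]
1.3 [65.6 64.5]
1.4 [66.3 72.1]
1.5 [66.3 79.7]
1.6 [65.4 87.2]
```

Emit:
step_arm(series=[7.5,1.3,0,0,0,0.1,14.8,3.4,0,0,0,0.2,21.8,6.2,0,0,0,0.3,28.6,9.7,0,0,0,0.4,35,13.8,0,0,0,0.5,40.9,18.6,0,0,0,0.6,46.3,23.9,0,0,0,0.7,51.2,29.8,0,0,0,0.8,55.4,36.1,0,0,0,0.9,59,42.8,0,0,0,1.0,61.9,49.8,0,0,0,1.1,64.1,57,0,0,0,1.2])

```text
time: 22.65
position: [0.5634, -0.0967, 0.0687]
tcp_rot: [0.001, 0.118, 0.993, -0.0]
contact_force: [-0.5, 0.2, 0.1]
opening: 0.0279
grasp_force: 0.2
```

Emit:
step_arm(series=[1.5,7.5,0,0,0,0.1,2.2,15.1,0,0,0,0.2,2.2,22.7,0,0,0,0.3,1.8,26.5,0,0,0,0.35,1.8,26.5,0,0,0,0.35,1.8,26.5,0,0,0,0.35])

```text
time: 23.25
position: [0.5647, -0.0704, 0.0679]
tcp_rot: [0.001, -0.054, 0.999, -0.0]
contact_force: [-0.2, 0.3, -0.7]
opening: 0.028
grasp_force: 0.0
```

Emit:
step_arm(series=[0,1,0,0,0,0,0,2,0,0,0,0,0,3,0,0,0,0,0,3,0,0,0,0])

```text
time: 23.65
position: [0.5641, -0.0679, 0.0667]
tcp_rot: [0.0, -0.055, 0.999, -0.0]
contact_force: [-0.6, -3.9, 1.2]
opening: 0.0282
grasp_force: 1.7
```

Emit:
step_arm(series=[0,-4,0,0,0,0,0,-4,30,0,0,0,0,-4,80,0,0,0,-20,60,130,0,0,0,-40,110,160,0,0,0,-60,160,160,0,0,0,-80,210,160,0,0,0,-80,210,160,0,0,0,-80,210,160,0,0,0])

```text
time: 24.55
position: [0.4814, 0.1499, 0.2274]
tcp_rot: [0.0, -0.06, 0.998, 0.002]
contact_force: [0.2, -0.7, 0.1]
opening: 0.0277
grasp_force: 0.0
```

```bash
python3 - <<'E'
from h import *
s=bot.get_state(); print(s['time'],s['position'])
a=get('scene');b=get('side')
R=lambda im,x,y,w,h:cv2.resize(im[y:y+h,x:x+w],(400,300),interpolation=cv2.INTER_CUBIC)
o=np.vstack([np.hstack([R(a['image'],310,200,100,100),R(b['image'],300,230,120,90)]),np.hstack([R(a['image'],170,180,110,82),R(b['image'],190,180,110,82)])]); cv2.imwrite('pics/c6.png',o)
E
```

```text
24.55 [0.48136713 0.14992765 0.22736416]
```

View pics/c6.png

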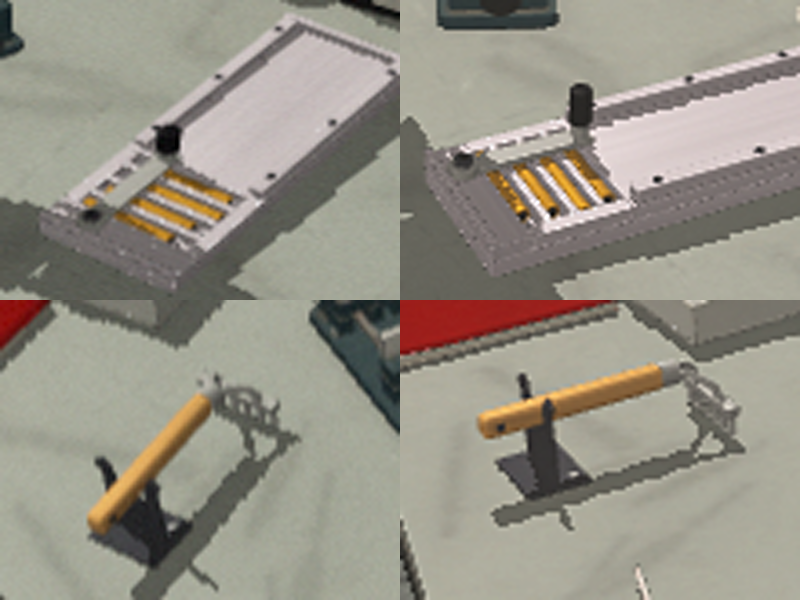

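The keeper lies closed along the tray over all four spacers, with its knob at (170,138) in the top-left panel. The rake sits level in its notch (bottom panels) and the arm is clear. The force of 3.9 N at the end of the swing confirms the stop.

```bash
python3 -c "
from station import bot
print(bot.sign_off())"
```

```text
the job is handed in; nothing more can be done
None
```

I handed in the job at about 24.6 s: all four spacers are down in their own slots, the rake is back in its rest, and the keeper is closed at its stop. I kept the arm clear of the bystanders but did not re-measure them, and the hand-in returned no verdict.

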